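# Dispense one tissue cassette and nudge it into the blue bay

### The arm

A 6-joint arm with a two-finger parallel gripper is mounted at the origin on a cart in front of the work surface, level with it; the furniture and walls round the work are solid. World frame = base frame: x ahead of the robot, y to its left, z up, the work surface at z = 0. Lengths are in m, angles in rad, forces in N, time in s.
With the tool pointing down it reaches from about 0.25 to 0.725 m from the base axis. Payload 4 kg.
Tool frame: the origin (TCP) lies midway between the tips of the shut fingers; the grasp point (between the pads) lies 19 mm behind it; y points along the fingers, z is the direction in which the jaws open and shut, and the axes are right-handed (so a half turn about y gives the same grasp; the last joint's range is limited). The gripper opens to 85 mm and grips with 20 to 120 N. Pads are 22 mm wide; open, the fingers measure 114 mm over their backs; the gripper's body (76 mm by 85 mm) begins 54 mm behind the grasp point. The pads swing forward as they close: fully open they stand 13 mm farther back than shut.
Start: joints at [1.199, 0.241, 0.005, 1.335, 0, 1.571], TCP at [0.182, 0.466, 0.231] pointing down, gripper open.
Joint ranges: [-2.72, 2.72], [-1.05, 1.87], [-1.09, 1.28], [-1.99, 2.15], [-1.42, 1.44], [-3.14, 3.14]. Speed limits (rad/s): [2.79, 2.79, 3.14, 3.14, 3.14, 3.14].

### API

Orientations are given as a unit quaternion [x, y, z, w].
In Python, from workcell import bot gives the robot as it stands. The module is installed in compiled form; this text tells all that it offers.
- The arm moves only by the shell command python3 -m handwheel 'ROWS' [OPENING]. ROWS is JSON, a list of rows, each a list of 6 numbers: the shift along the tool's x, y, z in units of 25 mm (1.0 is 25 mm), then the turn, a rotation vector about the tool's x, y, z in units of 10 degrees (1.0 is 10 degrees). A call has exactly 5 rows; each row is the pose to reach, as a shift and turn from the pose commanded when the call began, along the tool's axes at that moment; what a row does not reach only later rows make up. A row lasts 1/8 s, in which the tool goes at most 62.5 mm and 10.7 degrees, less where a joint would pass 70% of its speed; a pose out of reach is approached as far as the arm can. A call with a gripper value outside its range is refused whole. OPENING is the gripper command: -1 is shut, 1 is fully open, values between are in proportion, set as the call begins (- or left out, the last holds). The fingers move at their own pace and stop on an object; the grip force is fixed at half the most. Time passes only in rows, so rows that repeat a pose let the fingers close, or fill a call up. It gives the time, the measured TCP pose, the force and the opening at its end, in the units of the state.
- bot.get_obs(): the state, without advancing time (a new reading comes with each control period).
- bot.camera(name): name is "side" or "top"; returns a dict with "color" (480x640x3 uint8, red, green, blue), "fx", "fy", "cx", "cy" (pixels), "dist_coeffs" ([k1, k2, p1, p2, k3] as OpenCV has them; the pictures are not rectified), "rvec" (rotation vector, rad) and "tvec" (3), from world to camera coordinates, as OpenCV has them. Camera axes: x right, y down, z forward; pixel columns grow to the right and rows downward; lengths in m; the calibration is good to about 2 mm. A picture is of the moment at which its call begins. There is no depth.
- bot.job_done(): hands the job in, once; it reports no verdict.
The state is a dict: "clock": time; "joint_pos": joint angles; "joint_vel": joint speeds; "tau": joint torques, N m; "eef_pos": TCP position; "tool_rot": TCP orientation; "ft_force": force on the tool from outside, world axes, zero at the start; "ft_torque": the same for the moment, N m; "grip_width": finger opening in m.
Only numpy, scipy, OpenCV 4.12 (cv2) and the standard library are available. Lean on these libraries where they do the work, as an engineer would, in place of code of your own. Each camera call takes 0.05 s, during which the arm holds its last target.

### The job

Press the red plunger of the cassette dispenser all the way down once, so that a single yellow cassette is ejected onto the tray in front, and let the plunger spring back up. Then nudge that cassette sideways along the tray with the fingers, never lifting it, until it lies flat and wholly within the blue bay. Leave the cassette already lying in the white bay, the ones still in the magazine and the other things on the bench alone.

Things in the scene. Friction and masses are not known exactly. Their poses are not given: they have to be found in the camera images.
- dispenser: grey cassette dispenser fixed to the bench, 200 x 300 mm. Origin at bench height under the middle of the magazine's front face; -x points out over the tray (roughly to the robot), z up. Magazine: x 0 to 41 mm, y within 25.5 mm, 50 mm high, three cassettes stacked, outlet at the foot of the front face. Closed housing behind: x 40 to 130 mm, y within 25.5 mm, 36 mm high, plunger on top at x = 90 mm, y = 0
- tray_mid (a point): middle of the tray's floor, 4 mm above the bench, 33 mm in front of the magazine; axes as the dispenser's. Inside, the tray is 66 mm (x) by 292 mm (y); a lip 4 mm thick, top 10 mm above the bench, runs along front and ends, and a rail equally high along the back. The floor is grey within 44 mm of this point along y; the coloured bays fill the rest at both ends, flush with it
- plunger_top (a point): centre of the upper face of the plunger's round red cap, 36 mm across; 74 mm above the bench when up, 52 mm when fully down
- plunger (a joint): how far the plunger is pressed, in m: 0 up, 0.022 fully down (hard stop). It moves straight down against a spring, 1 N at the start to 6.5 N at the bottom, and springs back up by itself. A full press pushes out the lowest cassette, which drops flat on the tray, its rear edge 6 mm or more from the magazine; another press would eject the next
- cassette_1: the lowest cassette in the magazine, the one to be ejected: yellow plastic tissue cassette, a flat block 30 (x) x 40 (y) x 10 (z) mm, about 14 g, grey slots on its lid; origin at the centre of its underside, z up. It lies 8 mm above the bench in the magazine, 4 mm on the tray.
- cassette_2: second cassette in the magazine, on top of the lowest, same shape; drops by 10 mm when the lowest is out
- cassette_3: third, topmost cassette in the magazine, same shape; drops by 10 mm too
- bay_blue: blue floor plate of the tray, the target bay, 65 (x) x 101 (y) x 4 (z) mm, at the left or the right end of the tray with its axes parallel to the dispenser's; origin at the centre of its underside at bench height, 95 mm sideways (dispenser y) from the dispenser's middle and 33 mm in front of the magazine's front face
- bay_white: white floor plate of the same size, at the other end of the tray; holds a cassette issued earlier
- cassette_old: the cassette that already lies in the white bay near its middle; to be left alone: yellow plastic tissue cassette, a flat block 30 (x) x 40 (y) x 10 (z) mm, about 14 g, grey slots on its lid; origin at the centre of its underside, z up
- timer: white bench timer, 68 x 64 x 20 mm, lying loose; origin at the centre of its underside
- marker: black marker pen, 134 x 12 x 13 mm, lying loose; origin at the centre of its underside, its length along its y
- forceps: thin steel forceps, 135 x 16 x 10 mm, lying loose; origin at the centre of its underside, its length along its y
- gauze_pack: white folded gauze pack, 35 x 35 x 21 mm, lying loose; origin at the centre of its underside
Mind the look-alikes: they are no part of the job. What is shaped like the cassette_3 but brown or purple is not meant.

How it is judged:
On the way, in this order (a step that is already met when the one before it is completed fails the run):
1. the plunger is pressed fully down (value of joint plunger above 0.019 m), for 0.05 s.
2. one cassette lies flat on the tray in front of the magazine and the plunger is up again (x of cassette_1 in the frame of dispenser below -0.012 m and height (world z) of cassette_1 below 0.0065 m and angle between cassette_1's own z axis and vertical below 0.1 rad and value of joint plunger below 0.004 m), for 0.1 s.
At the end, for the whole second after the job is handed in: The ejected cassette is at rest and flat on the blue bay's floor, its centre within 35 mm of the bay's centre along the tray and within 24 mm across it (so wholly in the bay); the plunger is up; the other two cassettes are still in the magazine, the old one still lies in the white bay (y of cassette_1 in the frame of bay_blue between -0.035 and 0.035 m and x of cassette_1 in the frame of bay_blue between -0.024 and 0.024 m and height (world z) of cassette_1 below 0.0065 m and angle between cassette_1's own z axis and vertical below 0.1 rad and linear speed of cassette_1 below 0.01 m/s and value of joint plunger below 0.003 m and x of cassette_2 in the frame of dispenser between 0.008 and 0.034 m and x of cassette_3 in the frame of dispenser between 0.008 and 0.034 m and y of cassette_old in the frame of bay_white between -0.035 and 0.035 m and x of cassette_old in the frame of bay_white between -0.024 and 0.024 m); the robot touches nothing.
It fails at once if a second cassette came out of the magazine (x of any of cassette_2, cassette_3 in the frame of dispenser below 0.004 m).
It fails at once if a cassette was lifted (height (world z) of cassette_1 above 0.028 m or height (world z) of cassette_2 above 0.034 m or height (world z) of cassette_3 above 0.044 m or height (world z) of cassette_old above 0.02 m).
It fails at once if the cassette already in the white bay was moved (distance of cassette_old from where it was at the start of the episode above 0.012 m).
It fails at once if a thing standing around was moved (distance of any of timer, marker, forceps, gauze_pack from where it was at the start of the episode above 0.015 m).
It also fails if it takes over 43 s, if anything falls off the work surface, if the arm or the gripper's body presses on something with over 40 N, if the wrist force passes 120 N, or if a joint passes its speed limit or range.

## Working session

There is one attempt and no reset: what is moved stays moved. The work goes in short steps, Python scripts to look and compute and a shell command to move; the robot and the scene stay as the last step left them, time stands still between calls to the robot, and variables do not carry over. Pictures are saved under pics/ and viewed, and the job is handed in when it is done.

```bash
mkdir -p pics; cat > h.py <<'E'
import numpy as np,cv2
from workcell import bot
def cam(n,save=None):
    c=bot.camera(n)
    if save: cv2.imwrite('pics/'+save,c['color'][:,:,::-1])
    c['K']=np.array([[c['fx'],0,c['cx']],[0,c['fy'],c['cy']],[0,0,1.]]);c['D']=np.array(c['dist_coeffs'],float)
    c['R']=cv2.Rodrigues(np.array(c['rvec'],float))[0];c['t']=np.array(c['tvec'],float).ravel()
    return c
def ray(c,uv,z):
    p=cv2.undistortPoints(np.array(uv,float).reshape(-1,1,2),c['K'],c['D']).reshape(-1,2)
    d=np.c_[p,np.ones(len(p))]@c['R']; o=-c['R'].T@c['t']
    return o+d*((z-o[2])/d[:,2])[:,None]
def proj(c,P):
    return cv2.projectPoints(np.array(P,float).reshape(-1,3),np.array(c['rvec'],float),c['t'],c['K'],c['D'])[0].reshape(-1,2)
E
python3 - <<'E'
from h import *
cam('top','top0.png');cam('side','side0.png');o=bot.get_obs()
for k in o: print(k,np.round(o[k],3))
E
```

```text
clock 0.1
joint_pos [ 1.199  0.241  0.004  1.335 -0.     1.571]
joint_vel [-0.001 -0.001  0.002 -0.001  0.001 -0.   ]
tau [-0.0000e+00 -3.7314e+01  2.5301e+01  1.1000e-02 -0.0000e+00 -0.0000e+00]
eef_pos [0.181 0.465 0.231]
tool_rot [ 0.696 -0.131  0.131 -0.694]
ft_force [-0.36   0.335  0.168]
ft_torque [-0.027  0.026  0.055]
grip_width 0.086
```

View pics/top0.png

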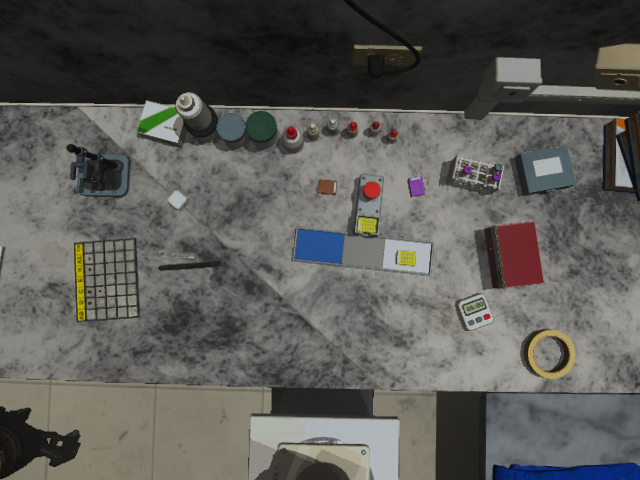

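View pics/side0.png

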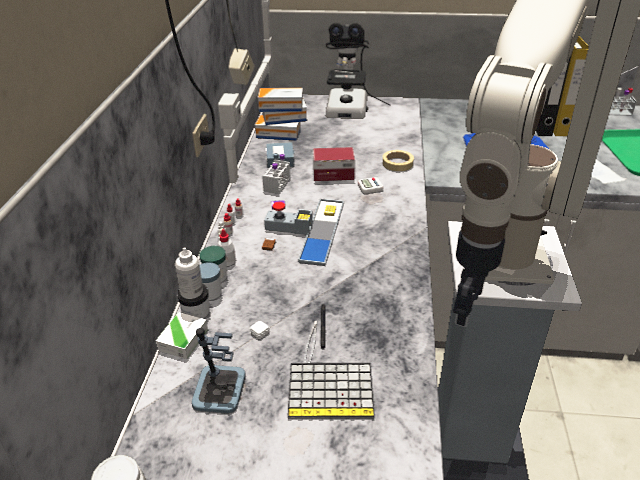

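The top view shows the dispenser with its red plunger cap at (372,190) and the yellow magazine top at (367,225). The tray has the blue bay at (319,247) and the white bay at (407,257), with the old cassette in the white bay. 
Look-alikes: brown block (327,187), purple block (417,186), old cassette (407,257); for the red cap, the bottle caps at (291,132), (352,127), (376,127) and (393,133), and the bottle at right. By the description I choose the cap at (372,190) on the grey housing, and the blue bay at left.

```bash
python3 - <<'E'
from h import *
c=cam('top');s=cam('side')
def mask(im,f,box):
    h=cv2.cvtColor(im,cv2.COLOR_RGB2HSV).astype(int);m=f(h[...,0],h[...,1],h[...,2])
    b=np.zeros(m.shape,bool);x0,y0,x1,y1=box;b[y0:y1,x0:x1]=1
    m=(m&b).astype(np.uint8)
    k=max(cv2.findContours(m,cv2.RETR_EXTERNAL,cv2.CHAIN_APPROX_NONE)[0],key=cv2.contourArea)
    M=cv2.moments(k);return k,(M['m10']/M['m00'],M['m01']/M['m00'])
red=lambda h,S,v:((h<8)|(h>172))&(S>130)&(v>60)
blue=lambda h,S,v:(h>100)&(h<125)&(S>130)&(v>60)
yel=lambda h,S,v:(h>22)&(h<35)&(S>110)&(v>60)
white=lambda h,S,v:(S<30)&(v>200)
k,r=mask(c['color'],red,(340,160,400,215));print('red',r,cv2.contourArea(k),ray(c,[r],.074))
k2,r2=mask(s['color'],red,(260,190,300,215));print('red side',r2,ray(s,[r2],.074))
k,b=mask(c['color'],blue,(280,220,360,270));print('blue',b,ray(c,[b],.004))
q=cv2.boxPoints(cv2.minAreaRect(k));print(ray(c,q,.004))
k,y=mask(c['color'],yel,(350,210,382,240));print('mag',y,ray(c,[y],.038))
k,y=mask(c['color'],yel,(385,240,430,275));print('old',y,ray(c,[y],.014))
k,b2=mask(s['color'],blue,(290,230,340,270));print('blue side',b2,ray(s,[b2],.004))
# tray outline by non-mottled ends
for n,cc,B in(('t',c,(280,150,445,290)),('s',s,(240,180,360,280))):
    x0,y0,x1,y1=B;cv2.imwrite(f'pics/crop_{n}.png',cv2.resize(cc['color'][y0:y1,x0:x1,::-1],None,fx=4.5,fy=4.2,interpolation=cv2.INTER_CUBIC))
E
```

```text
red (371.6633581472291, 189.5740281224152) 201.5 [[ 0.62702962 -0.0867142   0.074     ]]
red side (278.43835616438355, 205.86986301369862) [[ 0.62641101 -0.07881306  0.074     ]]
blue (319.2743295019157, 245.87777777777777) [[0.513725   0.01839023 0.004     ]]
[[ 0.48598175  0.07093851  0.004     ]
 [ 0.55033548  0.06567277  0.004     ]
 [ 0.54163051 -0.0344514   0.004     ]
 [ 0.47738568 -0.02868244  0.004     ]]
mag (367.76398467432944, 224.56245210727968) [[ 0.5587152  -0.08294624  0.038     ]]
old (407.1055408970976, 257.86631486367634) [[ 0.49177267 -0.170656    0.014     ]]
blue side (314.82548375319453, 249.5188024826579) [[0.51498025 0.01854577 0.004     ]]
```

View pics/crop_t.png

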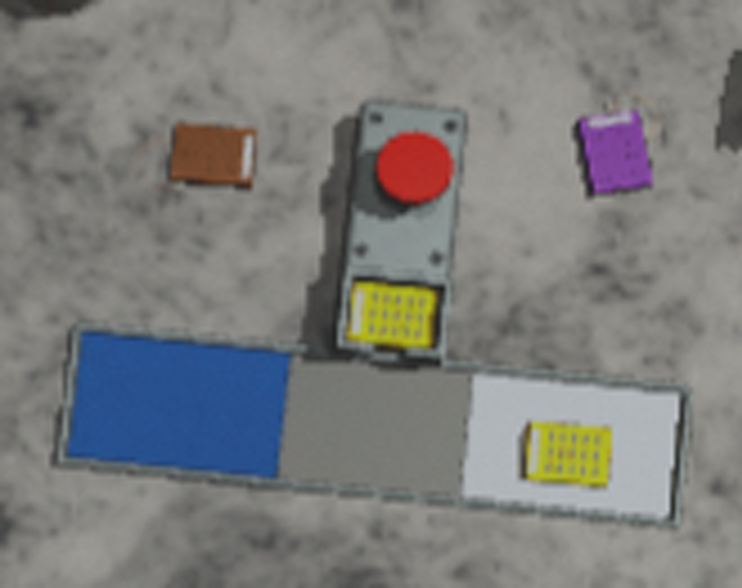

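View pics/crop_s.png

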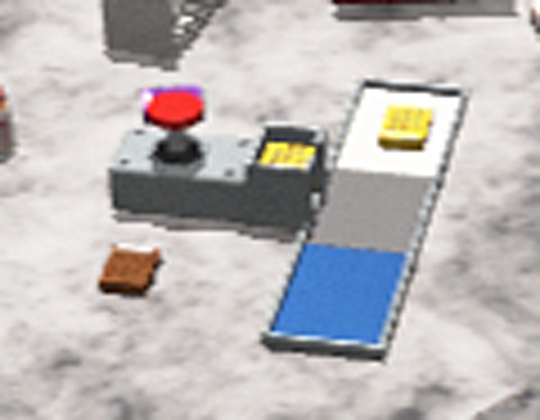

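The crops confirm the choice: red cap on the grey housing, blue bay at the robot's left, old cassette in the white bay. The tray-derived plunger position (0.628,-0.087) matches the measured (0.627,-0.087). Next I work out the tool axes and shifts.

```bash
cat >> h.py <<'E'
from scipy.spatial.transform import Rotation as Ro
th=np.deg2rad(-4.9);ex=np.array([np.cos(th),np.sin(th),0]);ey=np.array([-np.sin(th),np.cos(th),0])
mid=np.r_[(np.array([.5137,.0184,0])-.095*ey)[:2],0.004]
def disp(P): d=np.array(P)-mid; return d@ex,d@ey,d[2]  # in tray_mid frame
def go(P,Rt=None):
    o=bot.get_obs();R=Ro.from_quat(o['tool_rot']);p=np.array(o['eef_pos'])
    print('eef',p.round(4),'tray',np.round(disp(p),4),'F',np.round(o['ft_force'],1),'t',o['clock'],'w',round(float(o['grip_width']),4))
    print('shift',(R.inv().apply(np.array(P)-p)/.025).round(2))
    if Rt is not None: print('turn',np.rad2deg((R.inv()*Rt).as_rotvec()).round(2)/10)
def tool(zdir): # tool y down, tool z=zdir
    y=np.array([0,0,-1.]);return Ro.from_matrix(np.c_[np.cross(y,zdir),y,zdir])
E
python3 - <<'E'
from h import *
o=bot.get_obs();print(Ro.from_quat(o['tool_rot']).as_matrix().round(3))
P=mid+.123*ex
P=np.r_[(P[:2]+[.627,-.0867])/2,.13];print(P)
for z in(ex,-ex,ey,-ey): go(P,tool(z))
E
```

```text
[[ 0.932 -0.     0.363]
 [-0.363 -0.001  0.932]
 [ 0.    -1.    -0.001]]
[ 0.62756793 -0.08672954  0.13      ]
eef [0.1815 0.4655 0.2308] tray [-0.3692  0.5121  0.2268] F [-0.5 -0.1 -0. ] t 0.2 w 0.0853
shift [ 24.65   4.05 -14.09]
turn [6.000e-03 7.359e+00 5.000e-03]
eef [0.1815 0.4655 0.2308] tray [-0.3692  0.5121  0.2268] F [-0.5 -0.1 -0. ] t 0.2 w 0.0853
shift [ 24.65   4.05 -14.09]
turn [ 5.0000e-03 -1.0641e+01 -7.0000e-03]
eef [0.1815 0.4655 0.2308] tray [-0.3692  0.5121  0.2268] F [-0.5 -0.1 -0. ] t 0.2 w 0.0853
shift [ 24.65   4.05 -14.09]
turn [ 8.000e-03 -1.641e+00 -1.000e-03]
eef [0.1815 0.4655 0.2308] tray [-0.3692  0.5121  0.2268] F [-0.5 -0.1 -0. ] t 0.2 w 0.0853
shift [ 24.65   4.05 -14.09]
turn [1.0000e-03 1.6359e+01 1.1000e-02]
```

```bash
python3 -m handwheel '[[2,0,-1.1,0,0.8,0],[4,0,-2.3,0,1.6,0],[6,0,-3.4,0,2.4,0],[8,0,-4.6,0,3.2,0],[10,0,-5.7,0,4,0]]' -1
python3 -c "
from h import *
go([.6275,-.0867,.13],tool(ex))"
```

```text
clock: 0.82
eef_pos: [0.3636, 0.2406, 0.2313]
tool_rot: [-0.607, 0.362, -0.362, 0.608]
ft_force: [1.0, 0.5, -1.3]
grip_width: -0.0
eef [0.3636 0.2406 0.2313] tray [-0.1686  0.3036  0.2273] F [ 1.   0.5 -1.3] t 0.825 w -0.0
shift [16.54  4.05  3.04]
turn [-2.000e-03  3.335e+00 -1.000e-03]
```

```bash
python3 -m handwheel '[[2.2,0,0.4,0,0.7,0],[4.4,0,0.8,0,1.4,0],[6.6,0,1.2,0,2.1,0],[8.8,0.4,1.6,0,2.8,0],[11,1,2,0,3.3,0]]' -1
python3 -c "
from h import *
go([.6275,-.0867,.10],tool(ex))"
```

```text
clock: 1.45
eef_pos: [0.5401, 0.0234, 0.2064]
tool_rot: [0.48, -0.519, 0.519, -0.48]
ft_force: [0.2, -0.1, 0.6]
grip_width: -0.0001
eef [0.5401 0.0234 0.2064] tray [0.0258 0.1023 0.2024] F [ 0.2 -0.1  0.6] t 1.45 w -0.0001
shift [4.12 4.26 3.83]
turn [-0.008  0.041 -0.002]
```

```bash
python3 -m handwheel '[[1.4,0.5,1.3,0,0,0],[2.8,1.2,2.6,0,0,0],[4.1,2.2,3.8,0,0,0],[4.1,3.2,3.8,0,0,0],[4.1,4,3.8,0,0,0]]' -1
python3 -c "
from h import *
cam('side','s1.png');cam('top','t1.png')
go([.6275,-.0867,.054],tool(ex))"
```

```text
clock: 2.08
eef_pos: [0.6252, -0.0851, 0.1041]
tool_rot: [-0.481, 0.519, -0.518, 0.48]
ft_force: [0.5, -0.0, -0.4]
grip_width: 0.0002
eef [ 0.6234 -0.0843  0.1028] tray [0.1181 0.002  0.0988] F [-0.4  0.3  0.1] t 2.175 w -0.0002
shift [0.08 1.95 0.18]
turn [ 0.039  0.057 -0.002]
```

```bash
python3 -c "
import cv2
a=cv2.imread('pics/s1.png')[150:270,230:360];cv2.imwrite('pics/s1c.png',cv2.resize(a,None,fx=4,fy=4))"
```

```text
(no output)
```

View pics/s1c.png

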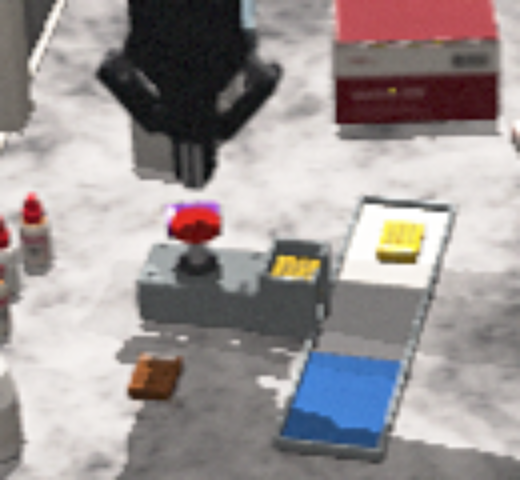

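The picture shows the shut fingers (crop 193,180) above the red cap (193,222). I press down in steps.

```bash
python3 -m handwheel '[[0,0.6,0.15,0,0,0],[0,1.1,0.15,0,0,0],[0,1.5,0.15,0,0,0],[0,1.8,0.15,0,0,0],[0,2,0.15,0,0,0]]' -1
python3 -c "
from h import *
go([.6275,-.0867,.052],tool(ex))"
```

```text
clock: 2.8
eef_pos: [0.6297, -0.0844, 0.0568]
tool_rot: [0.481, -0.518, 0.519, -0.481]
ft_force: [-1.8, 0.7, 5.4]
grip_width: 0.0002
eef [ 0.6297 -0.0844  0.0568] tray [0.1244 0.0025 0.0528] F [-1.8  0.7  5.4] t 2.8 w 0.0002
shift [ 0.1   0.19 -0.08]
turn [-0.005  0.061 -0.001]
```

```bash
python3 -m handwheel '[[0,0.1,0,0,0,0],[0,0.2,0,0,0,0],[0,0.25,0,0,0,0],[0,0.25,0,0,0,0],[0,0.25,0,0,0,0]]' -1
python3 -c "
from h import *
cam('side','s2.png')
go([.6275,-.0867,.052],tool(ex))
import cv2
a=cv2.imread('pics/s2.png')[150:270,230:360];cv2.imwrite('pics/s2c.png',cv2.resize(a,None,fx=4,fy=4))"
```

```text
clock: 3.42
eef_pos: [0.6297, -0.0844, 0.052]
tool_rot: [0.48, -0.518, 0.519, -0.481]
ft_force: [-4.1, 1.4, 10.5]
grip_width: 0.0003
eef [ 0.6297 -0.0844  0.052 ] tray [0.1244 0.0025 0.048 ] F [-2.7  0.9 10. ] t 3.475 w -0.0003
shift [ 0.1   0.   -0.08]
turn [-0.009  0.061 -0.001]
```

View pics/s2c.png

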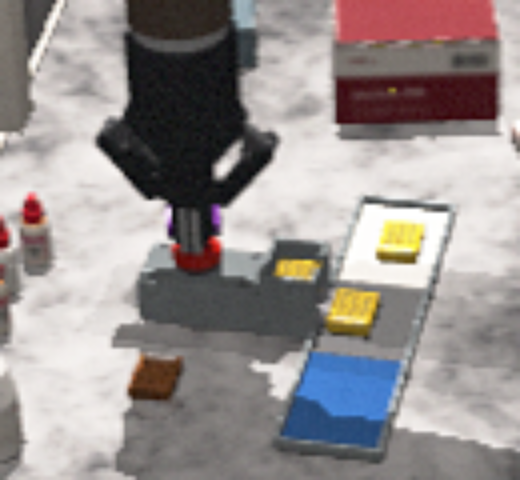

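The force is 10 N at z=0.052, so the plunger is at its hard stop, and a cassette lies on the grey floor (crop 352,310). I raise the arm.

```bash
python3 -m handwheel '[[0,-0.6,0,0,0,0],[0,-1.3,0,0,0,0],[0,-2.3,0,0,0,0],[0,-3,0,0,0,0],[0,-3,0,0,0,0]]' -1
python3 - <<'E'
from h import *
s=cam('side','s3.png');c=cam('top','t3.png')
for n,cc,B in(('t',c,(280,150,445,290)),('s',s,(240,170,360,280))):
    x0,y0,x1,y1=B;cv2.imwrite(f'pics/c3_{n}.png',cv2.resize(cc['color'][y0:y1,x0:x1,::-1],None,fx=4,fy=4,interpolation=cv2.INTER_CUBIC))
for cc in(s,c):
    h=cv2.cvtColor(cc['color'],cv2.COLOR_RGB2HSV).astype(int)
    m=((h[...,0]>20)&(h[...,0]<35)&(h[...,1]>100)&(h[...,2]>50)).astype(np.uint8)
    m=cv2.morphologyEx(m,cv2.MORPH_CLOSE,np.ones((3,3)))
    for k in cv2.findContours(m,0,1)[0]:
        if cv2.contourArea(k)<25: continue
        r=cv2.minAreaRect(k);P=ray(cc,[r[0]],.014)[0]
        if abs(P[0]-.52)<.08 and abs(P[1]+.08)<.2: print(np.round(r[0],1),P.round(4),np.round(disp(P),4),r[1:],'\n',ray(cc,cv2.boxPoints(r),.014).round(4).tolist())
E
```

```text
clock: 4.1
eef_pos: [0.6309, -0.0849, 0.1274]
tool_rot: [0.48, -0.517, 0.52, -0.482]
ft_force: [0.5, 0.0, 0.4]
grip_width: -0.0
[317.3 227.4] [ 0.5178 -0.0695  0.014 ] [0.0115 0.0078 0.01  ] ((11.766969680786133, 11.178619384765625), 11.309932708740234) 
 [[0.5345, -0.0474, 0.014], [0.5346, -0.1003, 0.014], [0.5007, -0.0919, 0.014], [0.5015, -0.0396, 0.014]]
[329.5 209.9] [ 0.4918 -0.1591  0.014 ] [-0.0067 -0.0837  0.01  ] ((9.701424598693848, 10.186494827270508), 14.03624439239502) 
 [[0.5071, -0.1384, 0.014], [0.505, -0.1903, 0.014], [0.4762, -0.1803, 0.014], [0.4789, -0.1289, 0.014]]
```

View pics/c3_t.png

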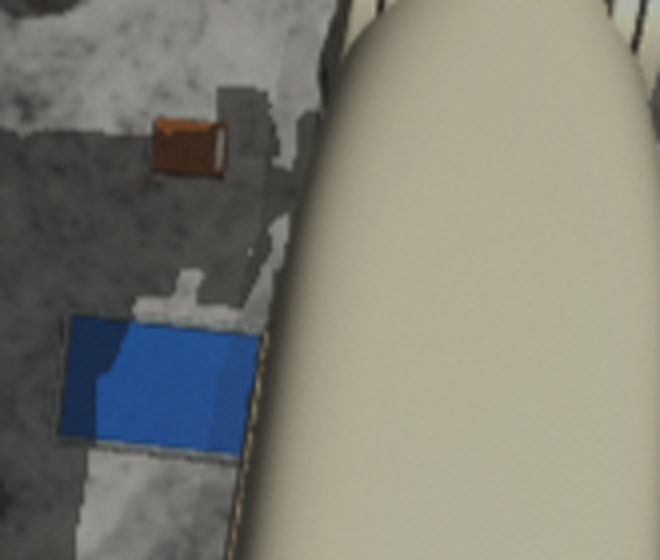

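View pics/c3_s.png

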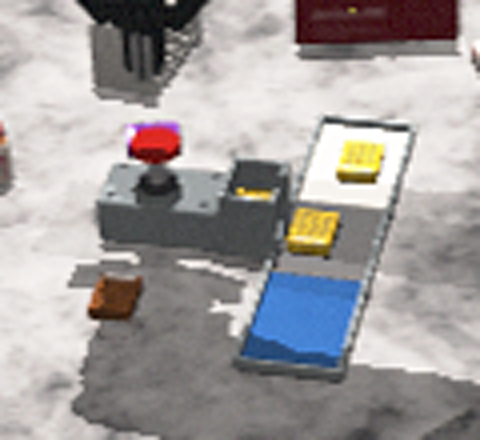

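The plunger is up (crop 155,145). The ejected cassette lies flat at crop (313,230), about +12 mm toward the magazine and about -4 mm along the tray. The arm hides it from the top camera. I go to the -y side, turning the tool so that the knuckles lie along the tray.

```bash
python3 -m handwheel '[[0,0,-0.7,0,0.5,0],[0.3,0,-1.4,0,1,0],[0.6,0,-2.1,0,1.5,0],[1,0,-2.8,0,2,0],[1.5,0,-3.5,0,2.5,0]]' -1
python3 -c "
from h import *
print(np.round(bot.get_obs()['joint_pos'],2))
go(mid+.011*ex-.05*ey+[0,0,.08],tool(-ey))"
```

```text
clock: 4.82
eef_pos: [0.5379, -0.1153, 0.1237]
tool_rot: [-0.357, 0.611, -0.61, 0.356]
ft_force: [-0.2, -0.6, 0.6]
grip_width: 0.0002
[-0.21  0.41 -0.05  1.12 -0.    1.87]
eef [ 0.5379 -0.1153  0.1237] tray [ 0.0355 -0.0362  0.1197] F [-0.2 -0.6  0.6] t 4.825 w 0.0002
shift [ 0.91  1.59 -0.66]
turn [0.01  6.546 0.013]
```

```bash
python3 -m handwheel '[[0.9,0,-0.6,0,-1,0],[0.9,0,-0.6,0,-2,0],[0.9,0,-0.6,0,-3,0],[0.9,0,-0.6,0,-4,0],[0.9,0,-0.6,0,-5,0]]' -1
python3 -m handwheel '[[0,0,0,0,-1,0],[0,0,0,0,-2,0],[0,0,0,0,-3,0],[0,0,0,0,-4,0],[0,0,0,0,-5,0]]' -1
python3 -c "
from h import *
print(np.round(bot.get_obs()['joint_pos'],2))
go(mid+.011*ex-.05*ey+[0,0,.04],tool(ey))"
```

```text
clock: 5.45
eef_pos: [0.5143, -0.1275, 0.1238]
tool_rot: [0.583, -0.401, 0.4, -0.582]
ft_force: [-0.6, -0.8, 0.7]
grip_width: 0.0004
clock: 6.08
eef_pos: [0.5143, -0.1275, 0.1237]
tool_rot: [-0.697, 0.117, -0.116, 0.697]
ft_force: [-0.1, 0.4, 0.0]
grip_width: 0.0002
[-0.24  0.37 -0.1   1.1  -0.    0.09]
eef [ 0.5143 -0.1275  0.1237] tray [ 0.0131 -0.0503  0.1197] F [-0.1  0.4  0. ] t 6.075 w 0.0002
shift [-0.08  3.19 -0.01]
turn [-0.    -1.407 -0.015]
```

```bash
python3 -m handwheel '[[-0.1,0.6,0,0,-0.7,0],[-0.1,1.2,0,0,-1.4,0],[-0.1,1.8,0,0,-1.4,0],[-0.1,2.4,0,0,-1.4,0],[-0.1,3,0,0,-1.4,0]]' -1
python3 - <<'E'
from h import *
s=cam('side','s4.png');c=cam('top','t4.png')
for n,cc,B in(('t',c,(280,150,445,290)),('s',s,(240,170,360,280))):
    x0,y0,x1,y1=B;cv2.imwrite(f'pics/c4_{n}.png',cv2.resize(cc['color'][y0:y1,x0:x1,::-1],None,fx=4,fy=4,interpolation=cv2.INTER_CUBIC))
go(mid+.011*ex-.05*ey+[0,0,.006],tool(ey))
E
```

```text
clock: 6.7
eef_pos: [0.5128, -0.1268, 0.0488]
tool_rot: [-0.706, 0.033, -0.033, 0.706]
ft_force: [-0.1, 0.3, 0.3]
grip_width: 0.0005
eef [ 0.5113 -0.1264  0.0479] tray [ 0.01   -0.0495  0.0439] F [ 0.4  0.2 -0.1] t 6.8 w -0.0003
shift [ 0.05  1.51 -0.02]
turn [-0.004 -0.043 -0.023]
```

View pics/c4_s.png

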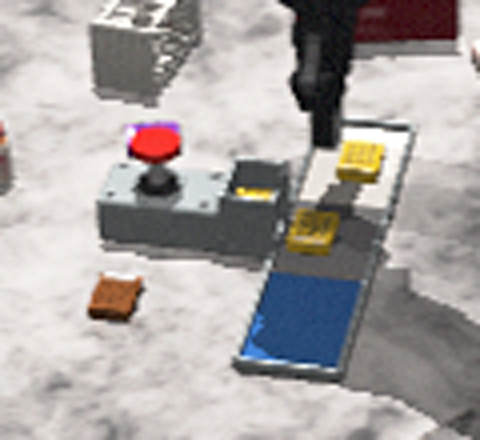

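View pics/c4_t.png

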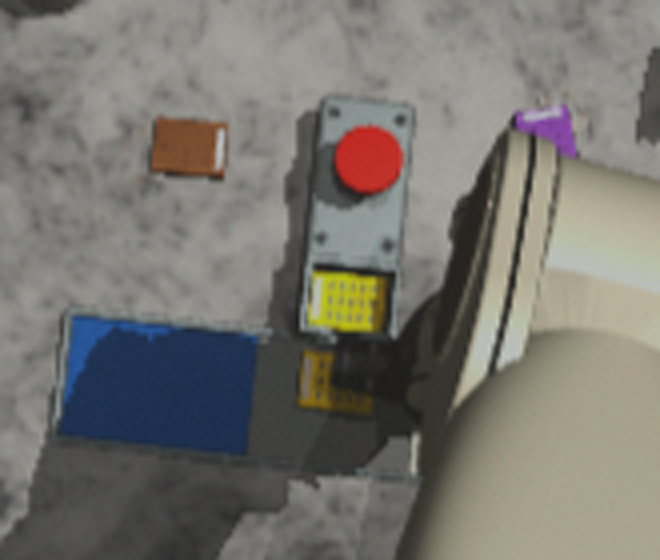

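The top view shows the ejected cassette at crop (335,380), partly under the gripper. I measure its edges.

```bash
python3 - <<'E'
from h import *
c=cam('top')
h=cv2.cvtColor(c['color'],cv2.COLOR_RGB2HSV)
m=cv2.inRange(h,(14,110,40),(35,255,255));m[:236]=0;m[262:]=0;m[:,:345]=0;m[:,385:]=0
ys,xs=np.nonzero(m);P=ray(c,np.c_[xs,ys],.014);d=P-mid
print(np.percentile(d@ex,[1,5,50,95,99]).round(4),np.percentile(d@ey,[1,5,50,95,99]).round(4),len(xs))
E
```

```text
[-0.0039 -0.0031  0.0047  0.0244  0.0259] [-0.0187 -0.0165  0.0065  0.0191  0.02  ] 140
```

```bash
python3 -m handwheel '[[0,0.5,0,0,0,0],[0,1,0,0,0,0],[0,1.4,0,0,0,0],[0,1.55,0,0,0,0],[0,1.55,0,0,0,0]]' -1
python3 -c "
from h import *
go(mid+.011*ex+.06*ey+[0,0,.004],tool(ey))"
```

```text
clock: 7.48
eef_pos: [0.5127, -0.1268, 0.011]
tool_rot: [-0.706, 0.033, -0.033, 0.706]
ft_force: [0.0, 0.0, 0.8]
grip_width: -0.0001
eef [ 0.5127 -0.1268  0.011 ] tray [ 0.0115 -0.0498  0.007 ] F [0.  0.  0.8] t 7.475 w -0.0001
shift [-0.05  0.12  4.39]
turn [-0.    -0.041 -0.004]
```

```bash
python3 -m handwheel '[[0,0.1,0,0,0,0],[0,0.1,0.2,0,0,0],[0,0.1,0.4,0,0,0],[0,0.1,0.6,0,0,0],[0,0.1,0.8,0,0,0]]' -1
python3 -m handwheel '[[0,0,0.2,0,0,0],[0,0,0.4,0,0,0],[0,0,0.6,0,0,0],[0,0,0.8,0,0,0],[0,0,1,0,0,0]]' -1
python3 - <<'E'
from h import *
s=cam('side','s5.png');c=cam('top','t5.png')
for n,cc,B in(('t',c,(280,150,445,290)),('s',s,(240,170,360,280))):
    x0,y0,x1,y1=B;cv2.imwrite(f'pics/c5_{n}.png',cv2.resize(cc['color'][y0:y1,x0:x1,::-1],None,fx=4,fy=4,interpolation=cv2.INTER_CUBIC))
go(mid+.011*ex+.06*ey+[0,0,.004],tool(ey))
E
```

```text
clock: 8.1
eef_pos: [0.5149, -0.1065, 0.0089]
tool_rot: [-0.706, 0.033, -0.033, 0.706]
ft_force: [-0.1, -0.3, -0.0]
grip_width: -0.0002
clock: 8.72
eef_pos: [0.5172, -0.0818, 0.0088]
tool_rot: [0.706, -0.033, 0.033, -0.706]
ft_force: [-0.3, -0.7, 1.0]
grip_width: 0.0
eef [ 0.5171 -0.0815  0.0088] tray [ 0.012  -0.0042  0.0048] F [-0.4  0.1  0.1] t 8.825 w 0.0001
shift [-0.05  0.03  2.57]
turn [-0.002 -0.036 -0.001]
```

View pics/c5_s.png

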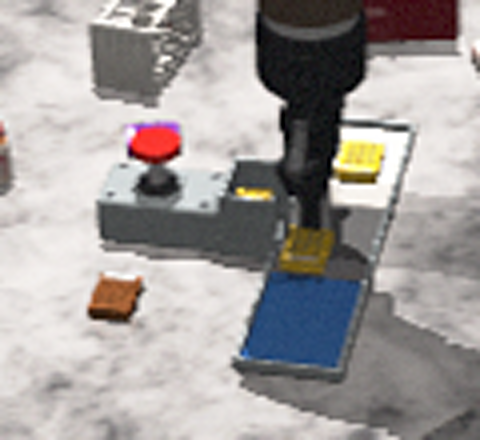

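View pics/c5_t.png

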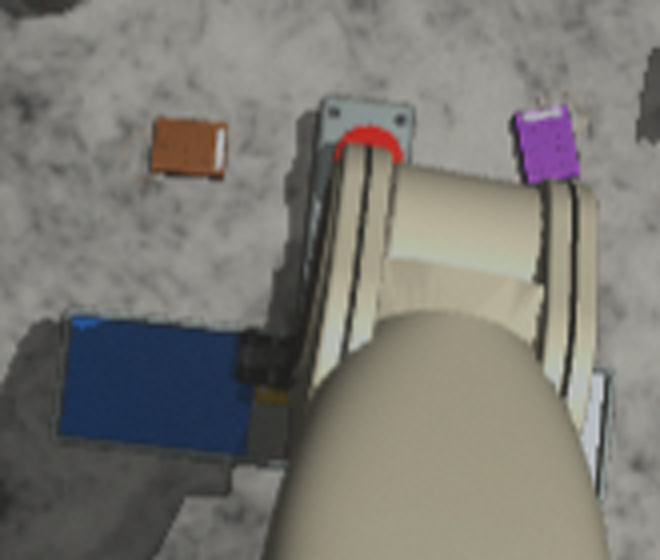

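The cassette moves squarely ahead of the fingers (side crop 308,252). I continue.

```bash
python3 -m handwheel '[[0,0,0.2,0,0,0],[0,0,0.4,0,0,0],[0,0,0.6,0,0,0],[0,0,0.8,0,0,0],[0,0,1,0,0,0]]' -1
python3 -m handwheel '[[0,0,0.2,0,0,0],[0,0,0.4,0,0,0],[0,0,0.6,0,0,0],[0,0,0.8,0,0,0],[0,0,1,0,0,0]]' -1
python3 - <<'E'
from h import *
s=cam('side','s6.png');c=cam('top','t6.png')
for n,cc,B in(('t',c,(280,150,445,290)),('s',s,(240,170,360,280))):
    x0,y0,x1,y1=B;cv2.imwrite(f'pics/c6_{n}.png',cv2.resize(cc['color'][y0:y1,x0:x1,::-1],None,fx=4,fy=4,interpolation=cv2.INTER_CUBIC))
go(mid+.011*ex+.06*ey+[0,0,.004],tool(ey))
E
```

```text
clock: 9.45
eef_pos: [0.5195, -0.0568, 0.0088]
tool_rot: [-0.706, 0.033, -0.033, 0.706]
ft_force: [-0.1, -0.6, -1.1]
grip_width: -0.0001
clock: 10.07
eef_pos: [0.5218, -0.0319, 0.0088]
tool_rot: [0.706, -0.033, 0.033, -0.706]
ft_force: [0.2, -0.1, -0.5]
grip_width: 0.0002
eef [ 0.5218 -0.0317  0.0088] tray [0.0124 0.0457 0.0048] F [ 0.1 -0.4  0.8] t 10.175 w -0.0001
shift [-0.06  0.03  0.57]
turn [-0.001 -0.036  0.   ]
```

View pics/c6_s.png

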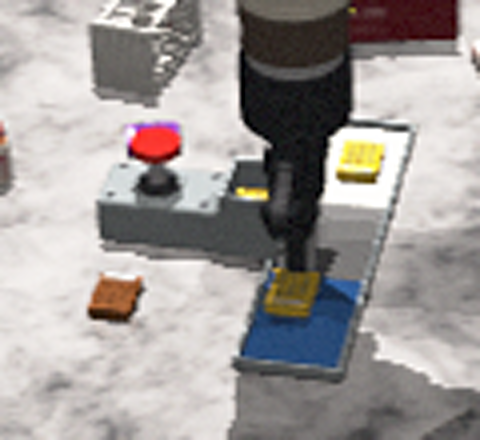

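View pics/c6_t.png

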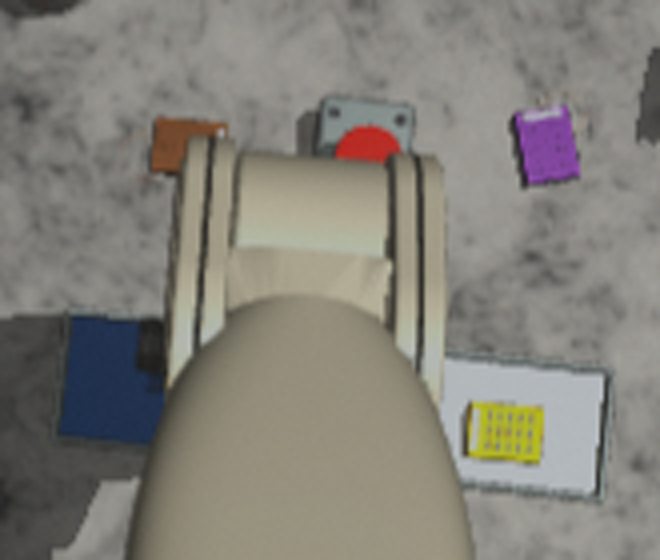

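The cassette is now mostly in the blue bay, at crop (292,292). One last push of 15 mm, then I back off and rise.

```bash
python3 -m handwheel '[[0,0,0.2,0,0,0],[0,0,0.4,0,0,0],[0,0,0.6,0,0,0],[0,0,0.6,0,0,0],[0,0,0.6,0,0,0]]' -1
python3 -m handwheel '[[0,0,-0.2,0,0,0],[0,0,-0.5,0,0,0],[0,-0.5,-0.6,0,0,0],[0,-1.5,-0.6,0,0,0],[0,-3,-0.6,0,0,0]]' -1
python3 -m handwheel '[[0,-1,-2,0,0,0],[0,-2,-4,0,0,0],[0,-2,-6,0,0,0],[0,-2,-8,0,0,0],[0,-2,-10,0,0,0]]' -1
python3 - <<'E'
from h import *
s=cam('side','s7.png');c=cam('top','t7.png')
for n,cc,B in(('t',c,(280,150,445,290)),('s',s,(240,170,360,280))):
    x0,y0,x1,y1=B;cv2.imwrite(f'pics/c7_{n}.png',cv2.resize(cc['color'][y0:y1,x0:x1,::-1],None,fx=4,fy=4,interpolation=cv2.INTER_CUBIC))
for cc in(s,c):
    m=cv2.inRange(cv2.cvtColor(cc['color'],cv2.COLOR_RGB2HSV),(16,100,40),(35,255,255));m=cv2.morphologyEx(m,cv2.MORPH_CLOSE,np.ones((3,3)))
    for k in cv2.findContours(m,0,1)[0]:
        if cv2.contourArea(k)<25: continue
        r=cv2.minAreaRect(k);P=ray(cc,[r[0]],.014)[0]
        if abs(P[0]-.52)<.08 and abs(P[1]+.08)<.2: print(np.round(r[0],1),P.round(4),'tray',np.round(disp(P),4))
go(mid)
E
```

```text
clock: 10.8
eef_pos: [0.5231, -0.0173, 0.0088]
tool_rot: [0.706, -0.033, 0.033, -0.706]
ft_force: [-0.2, 0.1, -0.4]
grip_width: 0.0001
clock: 11.42
eef_pos: [0.5208, -0.0326, 0.0844]
tool_rot: [-0.706, 0.034, -0.032, 0.706]
ft_force: [0.9, -0.4, 0.3]
grip_width: -0.0001
clock: 12.05
eef_pos: [0.4984, -0.2832, 0.1351]
tool_rot: [0.707, -0.032, 0.033, -0.706]
ft_force: [0.4, 0.1, -0.2]
grip_width: 0.0003
[311.1 246. ] [0.5251 0.017  0.014 ] tray [0.0115 0.0945 0.01  ]
[329.6 210. ] [ 0.4915 -0.1584  0.014 ] tray [-0.0071 -0.083   0.01  ]
[405.8 257.6] [ 0.4922 -0.1678  0.014 ] tray [-0.0055 -0.0923  0.01  ]
[323.3 240.5] [0.5247 0.0099 0.014 ] tray [0.0117 0.0875 0.01  ]
[366.6 225. ] [ 0.5606 -0.0824  0.014 ] tray [ 0.0553 -0.0015  0.01  ]
eef [ 0.498  -0.2864  0.1348] tray [ 0.0104 -0.21    0.1308] F [ 0.4 -0.  -0. ] t 12.15 w -0.0002
shift [-0.54  5.21  8.41]
```

View pics/c7_s.png

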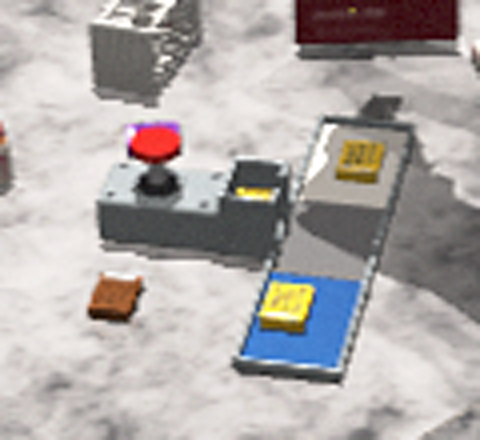

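View pics/c7_t.png

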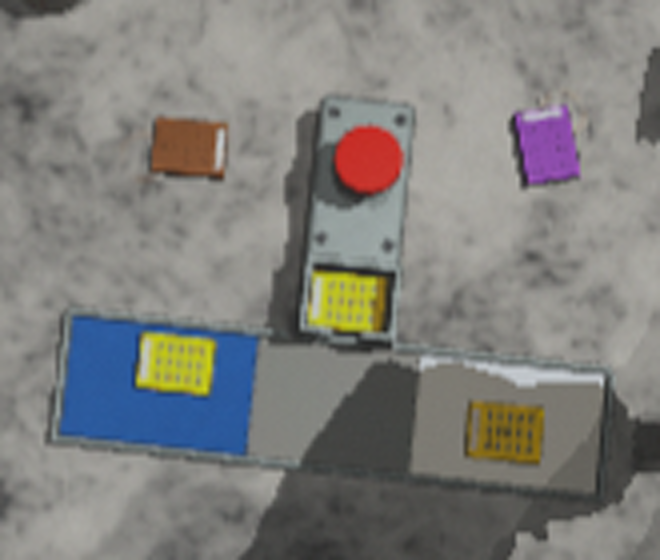

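The cassette lies flat in the blue bay, at top crop (176,363), about -6 mm along and +12 mm across from its centre. The plunger is up, the magazine is full behind its front wall, and the old cassette is where it was. I hand in.

```bash
python3 -c "
from workcell import bot
print(bot.job_done())"
```

```text
the job is handed in; nothing more can be done
None
```

I pressed the plunger once to its hard stop (10 N at z = 0.052 m) and let it spring back. Then I pushed the ejected cassette along the tray with the shut fingers into the blue bay, without lifting it. I backed the arm clear and handed the job in at about 12 s of the 43 s allowed; it reported no verdict.

What the last pictures showed:
- **Ejected cassette:** it lies flat and wholly in the blue bay. It is about 6 mm off centre along the tray (limit 35 mm) and about 12 mm across it (limit 24 mm).
- **Everything else:** the plunger is up and the magazine still holds its cassettes. The old cassette reads within about 3 mm of its start position, near the measuring error. I did not measure the timer, marker, forceps and gauze pack again at the end, but the arm stayed well clear of them.
- **Disagreement between cameras:** the side view puts cassettes 7–9 mm further along the tray than the top view. I put that down to the side view also seeing their near side face; both readings are well inside the limits.

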